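Put the cordless driver on battery test

TASK

Stand the thick cordless driver upright in the cup on top of the test stand, tail down and bit up; lower it in while you hold it, do not drop it in. Then start the test: pull the round black knob on the stand's sloping front well out towards its stop and let it spring back to rest. Leave everything else on the table where it is.

Things in the scene. Friction and masses are not known exactly. Their poses are not given: they have to be found in the camera images.
- driver_centre (a point): Half-way along the cordless driver: a fat light grey stick tool, 206 mm long, 0.21-0.33 kg, at first lying flat, this point 15 mm up. x axis from tail to bit; y, z square to flats of the grip. Eight-sided grip, 30 mm across flats, from the flat tail (x=-103 mm) to x=+29; nose tapering to x=+51, 15 mm chuck to x=+69, 6 mm bit to x=+103. It balances about 32 mm tailward of here.
- driver_tail (a point): Centre of the driver's flat tail face, same axes; brass charging contact here. This end goes into the cup.
- cup_floor (a point): Centre of the inner floor of the round black holder cup on the test stand's top, 66 mm above the table; z up. The cup is 49 mm wide inside, flaring to 55 mm at the rim, 52 mm deep (rim 118 mm above the table), wall 4 mm. The driver stands loosely in it, leaning up to about 20 degrees.
- stand: Battery test stand, fixed: grey steel case 150 mm deep (x), 240 mm wide (y), flat top 60 mm up, its front (-x, roughly towards the robot) a light panel sloping at 45 degrees from 15 to 60 mm high. Origin under its centre. The cup stands at x=+25, y=+68 mm, the knob's stem leaves the panel at x=-52, y=-68, z=37 mm.
- knob_head (a point): Centre of the black mushroom head of the start knob, near the right (-y) end of the sloping front: 36 mm across, 17 mm thick (straight rim 9 mm), on a 14 mm stem. z axis: along the knob, straight out of the panel, so 45 degrees up and to the stand's front. At rest 31.5 mm out from the panel, with a 24 mm gap between panel and head. Nothing else stands up beside it.
- knob (a joint): Travel of the start knob in m: 0 at rest, pulled straight out to the stop at 0.012. A spring pulls it back: 2.7 N at rest, about 8 N at the stop. It switches the test on at 0.008.
- paper_cup: White paper cup, 78 mm wide, 92 mm tall, empty and light, to the right of and behind the stand; bystander. Origin at its underside.
- screwdriver: Ordinary thin hand screwdriver lying on the table between the driver and the stand; bystander. Origin half-way along its underside, x axis from handle to tip.
- tape: Roll of black tape lying flat, 72 mm across, 19 mm high; bystander. Origin at its underside.
- meter: Dark hand multimeter lying flat, 150 x 76 x 34 mm; bystander at the left. Origin at its underside, x axis along it.

How it is judged:
On the way, in this order (a step that is already met when the one before it is completed fails the run):
1. the driver's tail is at least 12 mm below the cup's rim while the gripper still holds the driver (z of driver_tail in the frame of cup_floor below 0.04 m and horizontal distance between driver_tail and cup_floor below 0.025 m and angle between driver_centre's own x axis and vertical below 0.7 rad and contact force between the fingers and driver above 0.5 N), for 0.1 s.
2. the driver stands on the cup's floor, bit up, let go, and the knob is pulled out at least 8 mm (value of joint knob above 0.008 m and z of driver_tail in the frame of cup_floor below 0.012 m and horizontal distance between driver_tail and cup_floor below 0.022 m and angle between driver_centre's own x axis and vertical below 0.44 rad and contact force between the fingers and driver below 0.5 N), for 0.1 s.
At the end, for the whole second after the job is handed in: The driver stands at rest in the stand's cup, bit up, its tail within 12 mm of the cup's floor and 22 mm of its axis, leaning no more than 25 degrees; the knob is back at rest (within 2 mm); the bystanders lie within 50 mm of where they were (z of driver_tail in the frame of cup_floor below 0.012 m and horizontal distance between driver_tail and cup_floor below 0.022 m and angle between driver_centre's own x axis and vertical below 0.44 rad and linear speed of driver below 0.03 m/s and value of joint knob below 0.002 m); the robot touches nothing.
It fails at once if a bystander (paper cup, hand screwdriver, tape or meter) is moved by more than 50 mm (distance of any of paper_cup, screwdriver, tape, meter from where it was at the start of the episode above 0.05 m).
It also fails if it takes over 54 s, if anything falls off the work surface, if the arm or the gripper's body presses on something with over 40 N, if the wrist force passes 120 N, or if a joint passes its speed limit or range.

ROBOT

A 6-joint arm with a two-finger parallel gripper is mounted at the origin on the work surface. World frame = base frame: x ahead of the robot, y to its left, z up, the work surface at z = 0. Lengths are in m, angles in rad, forces in N, time in s.
With the tool pointing down it reaches from about 0.25 to 0.775 m from the base axis. Payload 8.9 kg.
Tool frame: the origin (TCP) lies at the very end of the fingers, on their centre line; the grasp point (between the pads) lies 19 mm behind it; z points along the fingers, y is the line along which they close (so a half turn about z gives the same grasp; the last joint's range is limited). The gripper opens to 85 mm and grips with 20 to 120 N. Pads are 22 mm wide; open, the fingers measure 114 mm over their backs; the gripper's body (76 mm by 85 mm) begins 54 mm behind the grasp point. The pads swing forward as they close: fully open they stand 13 mm farther back than shut.
Start: joints at [1.115, 0.291, -0.153, 1.127, 0, 1.431], TCP at [0.164, 0.499, 0.231] pointing down, gripper open.
Joint ranges: [-2.52, 2.52], [-0.91, 1.74], [-1.3, 1.37], [-1.96, 2.02], [-1.52, 1.47], [-3.14, 3.14]. Speed limits (rad/s): [2.22, 2.22, 2.79, 3.14, 3.14, 3.14].

INTERFACE

Orientations are given as a 3x3 rotation matrix whose columns are the frame's x, y, z axes.
In Python, from rig import env gives the robot as it stands.
- The arm moves only by the tool send_rows, never from a script. Its argument "plan" is a list of rows, each a list of 6 numbers: the shift along the world's x, y, z in m, then the turn, a rotation vector about the world's x, y, z in degrees. In form: [[dx, dy, dz, rx, ry, rz], ...]. A call has 1 to 12 rows; each row is the pose to reach, as a shift and turn from the pose commanded when the call began; what a row does not reach only later rows make up. A row lasts 1/12 s, in which the tool goes at most 41.7 mm and 7.16 degrees, less where a joint would pass 70% of its speed; a pose out of reach is approached as far as the arm can. A call with a gripper value outside its range is refused whole. "fingers" is the finger opening in m, from 0 to 0.0854, set as the call begins (left out, the last holds). The fingers move at their own pace and stop on an object; "newtons" is the grip in N (left out, the last holds). Time passes only in rows, so rows that repeat a pose let the fingers close. It gives the time, the measured TCP pose, the force, the opening and the grip force at its end, in the units of the state.
- env.state(): the state, without advancing time (a new reading comes with each control period).
- env.capture(name): name is "scene" or "side" or "wrist"; returns a dict with "frame" (400x640x3 uint8, blue, green, red), "K" (3x3 intrinsics, pixels), "k1" (the pictures are not rectified: a ray, as slopes to the right and down, at radius r is drawn at 1 + k1 r^2 times it, then the intrinsics apply), "R" (3x3) and "t" (3): a world point X has camera coordinates R X + t; the wrist camera has in their place "hand_eye" (4x4, takes a point from camera to tool coordinates, whose origin is the TCP and whose axes are the flange's). Camera axes: x right, y down, z forward; pixel columns grow to the right and rows downward; lengths in m; the calibration is good to about 2 mm. A picture is of the moment at which its call begins: read the wrist's pose just before it. There is no depth.
- env.close_job(): hands the job in; it is judged then, once.
The state is a dict: "clock": time; "joint_positions": joint angles; "joint_vel": joint speeds; "joint_torque": joint torques, N m; "position": TCP position; "eef_rot": TCP orientation; "wrist_force": force on the tool from outside, world axes, zero at the start; "torque": the same for the moment, N m; "width": finger opening in m; "finger_force": force on a finger pad.
Only numpy, scipy, OpenCV 4.12 (cv2) and the standard library are available. Lean on these libraries where they do the work, as an engineer would, in place of code of your own. Each camera call takes 0.05 s, during which the arm holds its last target. There are 200 camera calls.

## Working session

There is one attempt and no reset: what is moved stays moved. The work goes in short steps, Python scripts to look and compute and a tool call to move; the robot and the scene stay as the last step left them, time stands still between calls to the robot, and variables do not carry over. Pictures are saved under pics/ and viewed, at most 13 in all, crops included, and the job is handed in when it is done.

Besides the shell and the picture viewer there is one more tool, called after ">>>" as name(argument=value, ...), one argument or row to a line, values as JSON. send_rows: Moves the arm, as the interface text tells. Its arguments: {"type":"object","properties":{"plan":{"type":"array"},"fingers":{"type":"number"},"newtons":{"type":"number"}},"required":["plan"]}

```bash
mkdir -p pics; ls
cat > h.py <<'E'
import numpy as np, cv2
from rig import env
def ray(c,u,v,st=None):
    K=np.array(c["K"]);k=c["k1"]
    d=np.array([(u-K[0,2])/K[0,0],(v-K[1,2])/K[1,1]]);x=d.copy()
    for _ in range(30): x=d/(1+k*(x@x))
    r=np.array([x[0],x[1],1.])
    if "R" in c:
        R=np.array(c["R"]);t=np.array(c["t"]);return -R.T@t,R.T@r
    H=np.array(c["hand_eye"]);E=np.array(st["eef_rot"]);p=np.array(st["position"])
    return E@H[:3,3]+p,E@H[:3,:3]@r
def at(c,u,v,z,st=None):
    o,d=ray(c,u,v,st);return o+d*(z-o[2])/d[2]
def proj(c,X,st=None):
    X=np.array(X,float)
    if "R" in c: p=np.array(c["R"])@X+np.array(c["t"])
    else:
        H=np.array(c["hand_eye"]);q=np.array(st["eef_rot"]).T@(X-np.array(st["position"]));p=H[:3,:3].T@(q-H[:3,3])
    s=p[:2]/p[2];s=s*(1+c["k1"]*(s@s));K=np.array(c["K"]);return np.array([K[0,0]*s[0]+K[0,2],K[1,1]*s[1]+K[1,2]])
import pickle
def snap(n,f):
    st=env.state();c=env.capture(n);cv2.imwrite(f"pics/{f}.png",c["frame"]);pickle.dump((c,st),open(f"pics/{f}.pkl","wb"));return c,st
def load(f): return pickle.load(open(f"pics/{f}.pkl","rb"))
E
python3 - <<'E'
from h import *
c,s=snap("scene","a");d,s=snap("side","b");e,s=snap("wrist","w")
for x in (c,d):print(-np.array(x["R"]).T@np.array(x["t"]),x["K"],x["k1"])
print(e["hand_eye"]);print(s)
E
```

```text
pics
[ 1.21212939 -0.35327782  0.81671358] [[417.83284355   0.         330.03660842]
 [  0.         417.83284355 196.13264536]
 [  0.           0.           1.        ]] -0.08423093483724069
[ 0.45186447 -1.03846598  0.75704706] [[496.86739226   0.         320.79175437]
 [  0.         496.86739226 203.8850929 ]
 [  0.           0.           1.        ]] -0.15739630208856828
[[ 5.34412852e-04 -9.59758615e-01 -2.80825775e-01  7.13265940e-02]
 [ 9.99999811e-01  5.98463277e-04 -1.42321465e-04 -4.36681869e-04]
 [ 3.04658166e-04 -2.80825646e-01  9.59758753e-01 -1.42313782e-01]
 [ 0.00000000e+00  0.00000000e+00  0.00000000e+00  1.00000000e+00]]
{'clock': 0.1, 'joint_positions': array([ 1.11472299e+00,  2.91235706e-01, -1.54035737e-01,  1.12670407e+00,
       -2.06757075e-05,  1.43150492e+00]), 'joint_vel': array([-0.00065894, -0.00227686,  0.00068619,  0.00153542,  0.00044346,
       -0.00030232]), 'joint_torque': array([ 1.58840165e-03, -5.37978494e+01,  3.31918108e+01,  9.32392781e-03,
       -1.50884953e-04,  2.13794090e-05]), 'position': array([0.16336839, 0.49852533, 0.23078926]), 'eef_rot': array([[-9.50242768e-01,  3.11509921e-01, -5.00780591e-04],
       [ 3.11510291e-01,  9.50242179e-01, -1.06776330e-03],
       [ 1.43243980e-04, -1.17063266e-03, -9.99999305e-01]]), 'wrist_force': array([-0.67828576, -0.37826922,  0.39145019]), 'torque': array([-0.01372826, -0.02368318, -0.00295892]), 'finger_force': 0.0, 'width': 0.08498141362775706}
```

View pics/a.png

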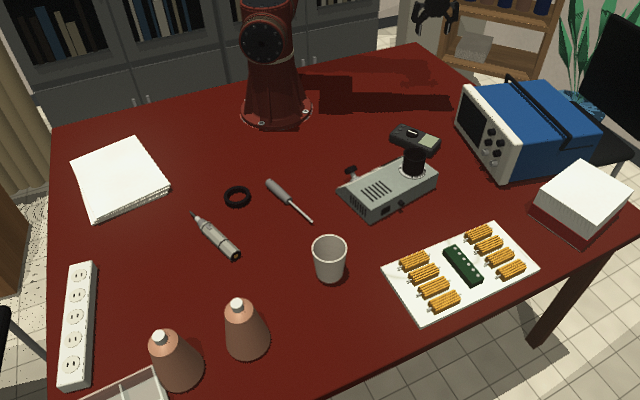

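View pics/b.png

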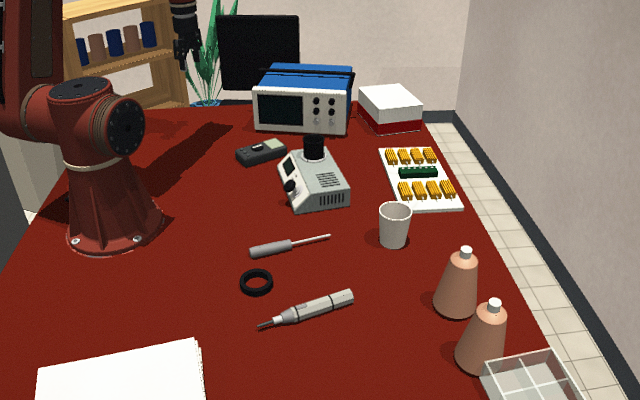

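The scene view shows the driver from bit (191,212) to tail (237,256). The stand is around (390,190), with its knob at (350,171) and cup at (414,162). In the side view the driver runs from (260,327) to (351,297), with the knob at (290,186). I'll enlarge these.

Run:
```python
from h import *
a=load("a")[0]["frame"];b=load("b")[0]["frame"]
def cr(im,x,y,w,h,k=4): return cv2.resize(im[y:y+h,x:x+w],None,fx=k,fy=k,interpolation=cv2.INTER_CUBIC)
top=np.hstack([cr(a,180,200,70,70),cr(b,250,285,110,70)])
bot=np.hstack([cr(a,330,120,115,80,4),cr(b,275,125,85,80,4)])
W=max(top.shape[1],bot.shape[1])
p=lambda i:cv2.copyMakeBorder(i,0,0,0,W-i.shape[1],cv2.BORDER_CONSTANT)
o=np.vstack([p(top),p(bot)]);print(o.shape);cv2.imwrite("pics/c.png",o)
```

```text
(600, 800, 3)
```

View pics/c.png

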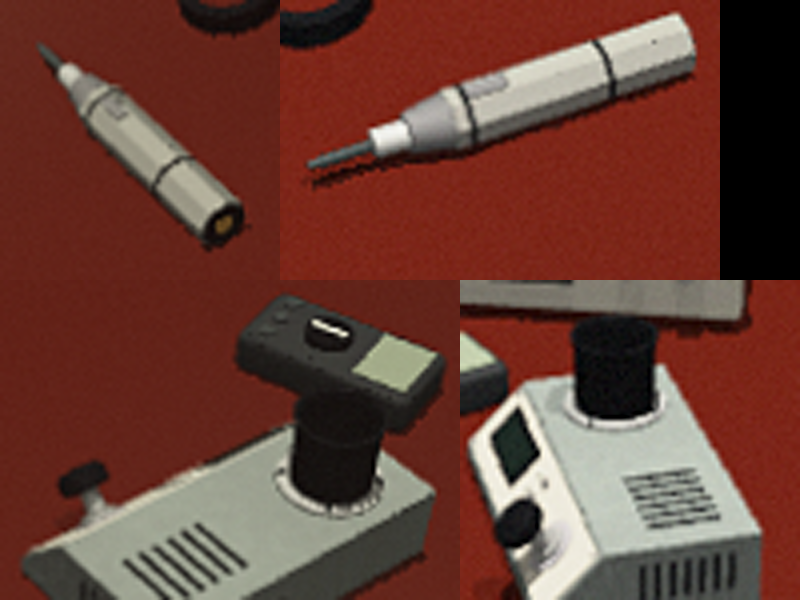

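Run:
```python
from h import *
from scipy.optimize import least_squares
a=load("a")[0];b=load("b")[0]
for n,u,v in (("tail",(236,256),(352,296.3)),("tip",(190,211.5),(257.5,326.3))):
    def f(X): return np.r_[proj(a,X)-u,proj(b,X)-v]
    r=least_squares(f,[.6,-.2,.05]);print(n,r.x.round(4),r.fun.round(1), at(a,*u,.015).round(4),at(b,*v,.015).round(4))
obs=[(a,(.025,.068,.118),(415,152.8)),(b,(.025,.068,.118),(313.7,140)),(a,(.075,.12,.06),(438.7,173.7)),
(b,(.075,-.12,.06),(350,188.7)),(b,(-.03,-.12,.06),(310,194.5)),(b,(.075,.12,.06),(325,147)),(a,(-.03,-.12,.06),(346.2,186.2)),
(a,(-.0743,-.068,.0593),(350.7,169.5)),(b,(-.0743,-.068,.0593),(289.5,185.5))]
def w(p,q): c,s=np.cos(p[2]),np.sin(p[2]);return np.array([p[0]+c*q[0]-s*q[1],p[1]+s*q[0]+c*q[1],q[2]])
f=lambda p:np.concatenate([proj(c,w(p,q))-u for c,q,u in obs])
r=least_squares(f,[.6,.15,0],loss="soft_l1");print(r.x,np.degrees(r.x[2]));print(f(r.x).reshape(-1,2).round(1))
print("cup",w(r.x,(.025,.068,.066)),"knob",w(r.x,(-.0743,-.068,.0593)))
# screwdriver, tape
print("sd",at(a,268,181,.01),at(a,312,222,.005),"tape",at(a,237,196,.01),"pcup",at(a,331,277,0),"meter",at(a,414,142,.034))
```

```text
tail [ 0.576  -0.3076  0.0142] [-0.4  1.1 -0.7 -0.8] [ 0.5737 -0.3058  0.015 ] [ 0.577  -0.3108  0.015 ]
tip [ 0.3819 -0.3771  0.0148] [-0.1  0.4 -0.2 -0.3] [ 0.3807 -0.3765  0.015 ] [ 0.3823 -0.378   0.015 ]
[0.52042265 0.13703487 0.1729009 ] 9.906491729090973
[[ 0.   1.2]
 [-0.3 -1.9]
 [-0.  -0.5]
 [-0.3 -0.5]
 [ 0.3 -0.7]
 [ 0.6 -1.2]
 [-1.4  0.3]
 [-0.2  0.4]
 [-0.4  0.2]]
cup [0.53335113 0.20832199 0.066     ] knob [0.45892925 0.05726613 0.0593    ]
sd [ 0.35214192 -0.14887295  0.01      ] [ 0.54329226 -0.09545024  0.005     ] tape [ 0.37283245 -0.24588976  0.01      ] pcup [ 7.14070209e-01 -1.21335581e-01  1.11022302e-16] meter [0.40185984 0.30502972 0.034     ]
```

>>> send_rows(
  plan=[
    [0.015, -0.035, 0, 0, 0, -6],
    [0.03, -0.07, 0, 0, 0, -12],
    [0.045, -0.105, 0, 0, 0, -18],
    [0.06, -0.14, 0, 0, 0, -24],
    [0.075, -0.175, 0, 0, 0, -30],
    [0.09, -0.21, 0, 0, 0, -36],
    [0.105, -0.245, 0, 0, 0, -42],
    [0.12, -0.28, 0, 0, 0, -48],
    [0.135, -0.315, 0, 0, 0, -54],
    [0.15, -0.35, 0, 0, 0, -60],
    [0.165, -0.385, 0, 0, 0, -66],
    [0.18, -0.42, 0, 0, 0, -72],
  ],
  fingers=0.085,
  newtons=60,
)

```text
clock: 1.15
position: [0.3437, 0.077, 0.2314]
eef_rot: [[0.008, 1.0, 0.001], [1.0, -0.008, 0.0], [0.0, 0.001, -1.0]]
wrist_force: [0.9, 1.0, 0.1]
width: 0.0851
finger_force: 0.0
```

>>> send_rows(
  plan=[
    [0.015, -0.035, 0, 0, 0, -6],
    [0.03, -0.07, 0, 0, 0, -12],
    [0.045, -0.105, 0, 0, 0, -18],
    [0.06, -0.14, 0, 0, 0, -24],
    [0.075, -0.175, 0, 0, 0, -30],
    [0.09, -0.21, 0, 0, 0, -36],
    [0.105, -0.245, 0, 0, 0, -42],
    [0.12, -0.28, 0, 0, 0, -48],
    [0.135, -0.315, 0, 0, 0, -54],
    [0.15, -0.35, 0, 0, 0, -60],
    [0.159, -0.385, 0, 0, 0, -66],
    [0.159, -0.412, 0, 0, 0, -70],
  ],
)

```text
clock: 2.15
position: [0.5035, -0.3358, 0.2304]
eef_rot: [[0.943, 0.334, 0.0], [0.334, -0.943, -0.0], [0.0, 0.0, -1.0]]
wrist_force: [-0.5, 1.3, -0.6]
width: 0.0852
finger_force: 0.0
```

Run:
```python
from h import *
c,s=snap("wrist","w2");print(s["position"],s["joint_positions"],s["eef_rot"],s["clock"])
```

```text
[ 0.50354258 -0.33576113  0.23044782] [-7.08837242e-01  4.45788396e-01  7.47305717e-02  1.19956818e+00
 -2.87452804e-06  2.09226593e+00] [[ 9.42591312e-01  3.33948502e-01  1.27420447e-04]
 [ 3.33948516e-01 -9.42591309e-01 -1.13050828e-04]
 [ 8.23522514e-05  1.49112598e-04 -9.99999985e-01]] 2.15
```

View pics/w2.png

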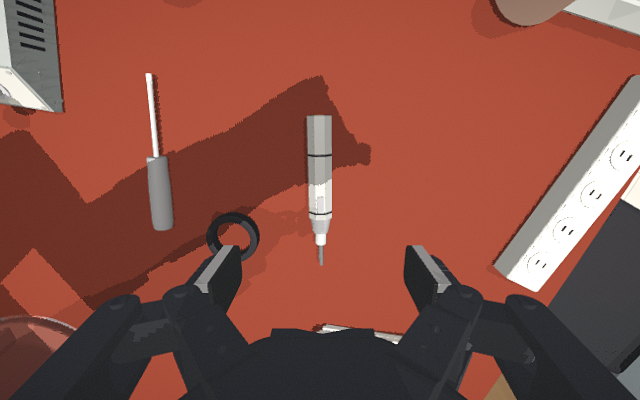

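The driver is at column ~320, tail at (319,116), tip at (321,264), aligned with the tool.

Run:
```python
from h import *
c,s=load("w2")
t=at(c,319,116,.018,s);p=at(c,321,264.5,.015,s);d=p-t
print(t,p,np.linalg.norm(d),np.degrees(np.arctan2(-d[1],-d[0])))
u=d[:2]/np.linalg.norm(d[:2]);print("from tail",t[:2]+u*.078,"from tip",p[:2]-u*.128)
```

```text
[ 0.57092268 -0.30808212  0.018     ] [ 0.37800292 -0.37884795  0.015     ] 0.20551116659598306 20.14378720938015
from tail [ 0.49769384 -0.33494355] from tip [ 0.49817333 -0.33476766]
```

>>> send_rows(
  plan=[
    [-0.004, 0.001, -0.03, 0, 0, 0],
    [-0.004, 0.001, -0.06, 0, 0, 0],
    [-0.004, 0.001, -0.09, 0, 0, 0],
    [-0.004, 0.001, -0.12, 0, 0, 0],
    [-0.004, 0.001, -0.15, 0, 0, 0],
    [-0.004, 0.001, -0.175, 0, 0, 0],
    [-0.004, 0.001, -0.195, 0, 0, 0],
    [-0.004, 0.001, -0.21, 0, 0, 0],
    [-0.004, 0.001, -0.22, 0, 0, 0],
    [-0.004, 0.001, -0.226, 0, 0, 0],
    [-0.004, 0.001, -0.227, 0, 0, 0],
    [-0.004, 0.001, -0.227, 0, 0, 0],
  ],
)

```text
clock: 3.2
position: [0.4987, -0.3322, 0.0046]
eef_rot: [[0.941, 0.34, 0.0], [0.34, -0.941, -0.0], [0.0, 0.0, -1.0]]
wrist_force: [-0.2, 0.3, 0.3]
width: 0.0848
finger_force: 0.0
```

>>> send_rows(
  plan=[
    [0, 0, 0, 0, 0, 0],
    [0, 0, 0, 0, 0, 0],
    [0, 0, 0, 0, 0, 0],
    [0, 0, 0, 0, 0, 0],
    [0, 0, 0, 0, 0, 0],
    [0, 0, 0, 0, 0, 0],
    [0, 0, 0, 0, 0, 0],
    [0, 0, 0, 0, 0, 0],
    [0, 0, 0, 0, 0, 0],
  ],
  fingers=0.0,
  newtons=60,
)

```text
clock: 3.95
position: [0.4989, -0.3326, 0.0051]
eef_rot: [[0.941, 0.339, 0.001], [0.339, -0.941, -0.001], [0.0, 0.001, -1.0]]
wrist_force: [-0.7, 0.8, 6.2]
width: 0.0287
finger_force: 59.7
```

>>> send_rows(
  plan=[
    [0, 0, 0.01, 0, 0, 0],
    [0, 0, 0.03, 0, 0, 0],
    [0, 0, 0.06, 0, 0, 0],
    [0, 0, 0.09, 0, 0, 0],
    [0, 0, 0.12, 0, 0, 0],
    [0, 0, 0.15, 0, 0, 0],
    [0, 0, 0.18, 0, 0, 0],
    [0, 0, 0.21, 0, 0, 6],
    [0, 0.01, 0.24, 0, 0, 12],
    [0, 0.03, 0.27, 0, 0, 18],
    [0, 0.055, 0.29, 0, 0, 24],
    [0, 0.08, 0.3, 0, 0, 30],
  ],
)

```text
clock: 4.95
position: [0.4988, -0.2518, 0.3076]
eef_rot: [[0.642, 0.767, 0.003], [0.767, -0.642, -0.002], [0.0, 0.003, -1.0]]
wrist_force: [0.3, -0.0, -3.1]
width: 0.0284
finger_force: 60.2
```

>>> send_rows(
  plan=[
    [0, 0.02, 0, 0, 0, 6],
    [-0.004, 0.04, 0, 0, 0, 12],
    [-0.008, 0.06, 0, 0, 0, 18],
    [-0.012, 0.08, 0, 0, 0, 24],
    [-0.016, 0.1, 0, 0, 0, 30],
    [-0.02, 0.12, 0, 0, 0, 36],
    [-0.024, 0.14, 0, 0, 0, 42],
    [-0.028, 0.16, 0, 0, 0, 48],
    [-0.032, 0.18, 0, 0, 0, 54],
    [-0.036, 0.2, 0, 0, 0, 60],
    [-0.04, 0.22, 0, 0, 0, 66],
    [-0.044, 0.24, 0, 0, 0, 72],
  ],
)

```text
clock: 5.95
position: [0.4536, -0.0111, 0.3046]
eef_rot: [[-0.532, 0.847, -0.0], [0.847, 0.532, 0.0], [0.0, -0.0, -1.0]]
wrist_force: [0.4, -0.1, -2.9]
width: 0.0284
finger_force: 60.2
```

>>> send_rows(
  plan=[
    [0, 0.015, 0, 0, 0, 6],
    [0, 0.03, 0, 0, 0, 12],
    [0, 0.045, 0, 0, 0, 18],
    [0, 0.06, 0, 0, 0, 24],
    [0, 0.075, 0, 0, 0, 30],
    [0, 0.09, 0, 0, 0, 36],
    [0, 0.105, 0, 0, 0, 42],
    [0, 0.12, 0, 0, 0, 48],
    [0, 0.135, 0, 0, 0, 54],
    [0, 0.15, 0, 0, 0, 60],
    [0, 0.16, 0, 0, 0, 66],
    [0, 0.17, 0, 0, 0, 72],
  ],
)

```text
clock: 6.95
position: [0.4538, 0.1586, 0.3045]
eef_rot: [[-0.97, -0.245, -0.001], [-0.245, 0.97, -0.0], [0.001, 0.0, -1.0]]
wrist_force: [-0.0, -0.3, -2.9]
width: 0.0286
finger_force: 60.2
```

Run:
```python
from h import *
s=env.state();print(s["position"],s["joint_positions"],s["eef_rot"],s["clock"],s["width"])
```

```text
[0.45384185 0.15857863 0.30452924] [ 1.83878346e-01  1.75251911e-01 -1.12292174e-01  1.28391342e+00
  7.12568605e-05 -6.36267331e-02] [[-9.69526447e-01 -2.44985772e-01 -6.63061761e-04]
 [-2.44985793e-01  9.69526667e-01 -5.08369520e-05]
 [ 6.55310390e-04  1.13152942e-04 -9.99999779e-01]] 6.95 0.02860409230603861
```

>>> send_rows(
  plan=[
    [0.007, 0.004, 0, 1.59, -6.3, 0],
    [0.014, 0.008, 0, 3.19, -12.6, 0],
    [0.021, 0.012, 0, 4.78, -18.9, 0],
    [0.028, 0.016, 0, 6.37, -25.2, 0],
    [0.035, 0.02, 0, 7.96, -31.5, 0],
    [0.042, 0.024, 0, 9.56, -37.8, 0],
    [0.049, 0.028, 0, 11.15, -44.1, 0],
    [0.056, 0.032, 0, 12.74, -50.4, 0],
    [0.063, 0.036, 0, 14.33, -56.7, 0],
    [0.07, 0.04, 0, 15.93, -63.0, 0],
    [0.077, 0.044, 0, 17.52, -69.3, 0],
    [0.084, 0.048, 0, 19.11, -75.6, 0],
  ],
)

```text
clock: 7.95
position: [0.5358, 0.2036, 0.3026]
eef_rot: [[-0.383, -0.242, 0.891], [-0.091, 0.97, 0.225], [-0.919, 0.004, -0.394]]
wrist_force: [1.8, 0.1, -4.5]
width: 0.0284
finger_force: 60.3
```

>>> send_rows(
  plan=[
    [0.005, 0.004, 0, 1.5, -5.8, 0],
    [0.005, 0.004, 0, 2.94, -11.63, 0],
    [0.005, 0.004, 0, 2.94, -11.63, 0],
    [0.005, 0.004, 0, 2.94, -11.63, 0],
  ],
)

```text
clock: 8.28
position: [0.573, 0.2253, 0.325]
eef_rot: [[-0.228, -0.236, 0.945], [-0.052, 0.972, 0.23], [-0.972, 0.003, -0.233]]
wrist_force: [-1.3, -0.1, -3.4]
width: 0.0285
finger_force: 60.4
```

Run:
```python
from h import *
a,s=snap("scene","a3");b,s=snap("side","b3")
print(s["position"],s["joint_positions"],s["eef_rot"],s["clock"],s["width"])
def cr(im,x,y,w,h,k=4): return cv2.resize(im[y:y+h,x:x+w],None,fx=k,fy=k,interpolation=cv2.INTER_CUBIC)
cv2.imwrite("pics/c3.png",np.hstack([cr(a["frame"],360,50,100,150),cr(b["frame"],270,20,100,150)]))
```

```text
[0.57209466 0.2249699  0.32407938] [ 0.27352252  0.13663606 -1.29905599 -1.19647906 -0.03343267  0.01106674] [[-0.23075769 -0.23616713  0.94391524]
 [-0.05325267  0.97170833  0.23010233]
 [-0.9715529   0.00283188 -0.2368057 ]] 8.3333 0.02843542394466661
```

View pics/c3.png

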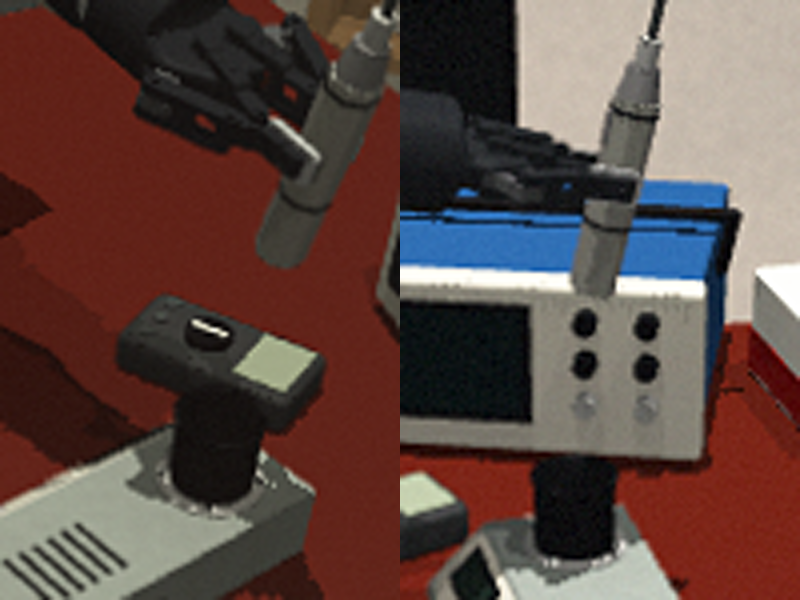

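The driver is held and leaning about 14°, because the elbow is at its limit at this height. I'll fit the arm geometry to see what is reachable lower down.

```bash
cat > kin.py <<'E'
import numpy as np
from scipy.optimize import least_squares
D=[((.16337,.49853,.23079),(.29124,-.15404,1.1267)),((.50354,-.33576,.23045),(.44579,.07473,1.19957)),
((.45384,.15858,.30453),(.17525,-.11229,1.28391)),((.57209,.22497,.32408),(.13664,-1.29906,-1.19648))]
def fk(q,m):
    L2,al,L3,be,Lt,zs=m;p=q[0]-q[1]+q[2]
    return np.array([L2*np.sin(q[0]+al)+L3*np.cos(q[0]-q[1]+be)+Lt*np.cos(p),zs+L2*np.cos(q[0]+al)-L3*np.sin(q[0]-q[1]+be)-Lt*np.sin(p)])
obs=[(np.array([np.sqrt(P[0]**2+P[1]**2-.073**2),P[2]]),q) for P,q in D]
m0=[.42,0,.4,0,.27,.3]
best=least_squares(lambda m:np.concatenate([(fk(q,m)-o)*1e3 for o,q in obs]+[(np.array(m)-m0)*[1,3,1,3,1,1]]),m0).x
lo=[-.91,-1.3,-1.96];hi=[1.74,1.37,2.02]
def ik(rho,z,p):
    f=lambda q:np.r_[(fk(q,best)-[rho,z])*1e2,(q[0]-q[1]+q[2]-p)*3]
    rs=[least_squares(f,g,bounds=(lo,hi)) for g in ([.1,-1.2,-1.2],[.5,-.5,-.5],[-.3,-1,-.5])]
    r=min(rs,key=lambda r:r.cost);return r.x,r.fun
E
python3 - <<'E'
from kin import *
print(best.round(3),[((fk(q,best)-o)*1e3).round(1) for o,q in obs])
for z in (.32,.28,.24,.2,.17,.144):
  for p in (0,10,20,30):
    x,f=ik(np.hypot(.543,.211),z,np.radians(p));print(z,p,x.round(2),(f[:2]*10).round(1),np.degrees(f[2]/3).round(1))
E
```

```text
[ 0.51   0.     0.39  -0.152  0.443  0.298] [array([-0.1,  0. ]), array([ 0., -0.]), array([0., 0.]), array([ 0., -0.])]
0.32 0 [-0.  -1.3 -1. ] [0.5 0.5] 17.3
0.32 10 [-0.  -1.3 -1. ] [0.2 0.2] 7.4
0.32 20 [-0.06 -1.25 -0.84] [0. 0.] -0.0
0.32 30 [-0.19 -1.06 -0.35] [-0.  0.] 0.0
0.28 0 [ 0.07 -1.3  -1.  ] [0.7 0.6] 21.2
0.28 10 [ 0.07 -1.3  -1.  ] [0.3 0.3] 11.3
0.28 20 [ 0.07 -1.3  -0.99] [0. 0.] 1.3
0.28 30 [-0.09 -1.14 -0.52] [-0. -0.] -0.0
0.24 0 [ 0.15 -1.3  -1.02] [0.8 0.6] 24.8
0.24 10 [ 0.15 -1.3  -1.01] [0.5 0.4] 14.9
0.24 20 [ 0.15 -1.3  -1.01] [0.2 0.1] 5.0
0.24 30 [ 0.04 -1.21 -0.72] [0. 0.] 0.0
0.2 0 [ 0.24 -1.3  -1.05] [1.  0.6] 28.1
0.2 10 [ 0.24 -1.3  -1.05] [0.7 0.4] 18.1
0.2 20 [ 0.24 -1.3  -1.05] [0.3 0.2] 8.2
0.2 30 [ 0.19 -1.27 -0.94] [0. 0.] -0.0
0.17 0 [ 0.32 -1.3  -1.1 ] [1.2 0.6] 30.2
0.17 10 [ 0.32 -1.3  -1.09] [0.8 0.4] 20.3
0.17 20 [ 0.32 -1.3  -1.09] [0.4 0.2] 10.3
0.17 30 [ 0.32 -1.3  -1.09] [0. 0.] 0.4
0.144 0 [ 0.4  -1.3  -1.14] [1.3 0.5] 31.8
0.144 10 [ 0.4  -1.3  -1.14] [0.9 0.4] 21.9
0.144 20 [ 0.4  -1.3  -1.14] [0.5 0.2] 12.0
0.144 30 [ 0.39 -1.3  -1.13] [0.1 0. ] 2.0
```

Run:
```python
from kin import *
def t(n,rho,z,p):
    x,f=ik(rho,z,np.radians(p));print(n,round(rho,3),z,p,x.round(2),(f[:2]*10).round(1),np.degrees(f[2]/3).round(1))
t("grasp",.594,.01,54)
for p in (32,36,40):
  for z in (.134,.25,.3): t("cup",.575,z,p)
  t("retreat",.575-.1*np.cos(np.radians(p)),.134+.1*np.sin(np.radians(p)),p)
for d in (0,.012,.06,.1): t("knob",.457-.0*d-.707*d+.01,.059+.707*d-.01,45)
```

```text
grasp 0.594 0.01 54 [ 0.49 -0.99 -0.54] [0. 0.] 0.0
cup 0.575 0.134 32 [ 0.39 -1.3  -1.1 ] [0.1 0. ] 1.7
cup 0.575 0.25 32 [-0.04 -1.17 -0.57] [ 0. -0.] -0.0
cup 0.575 0.3 32 [-0.17 -1.07 -0.34] [0. 0.] 0.0
retreat 0.49 0.1869919264233205 32 [-0.09 -1.3  -0.53] [0.2 0.2] 7.0
cup 0.575 0.134 36 [ 0.33 -1.26 -0.96] [ 0. -0.] 0.0
cup 0.575 0.25 36 [-0.07 -1.09 -0.39] [0. 0.] 0.0
cup 0.575 0.3 36 [-0.18 -0.99 -0.18] [ 0. -0.] 0.0
retreat 0.494 0.19277852522924732 36 [-0.09 -1.3  -0.54] [0.  0.1] 2.1
cup 0.575 0.134 40 [ 0.25 -1.19 -0.74] [ 0. -0.] -0.0
cup 0.575 0.25 40 [-0.09 -1.01 -0.22] [0. 0.] 0.0
cup 0.575 0.3 40 [-0.18 -0.91 -0.04] [ 0. -0.] 0.0
retreat 0.498 0.19827876096865393 40 [-0.12 -1.24 -0.42] [ 0. -0.] -0.0
knob 0.467 0.048999999999999995 45 [ 0.29 -1.3  -0.67] [0.2 0.1] 7.5
knob 0.459 0.057484 45 [ 0.23 -1.3  -0.61] [0.2 0.1] 7.9
knob 0.425 0.09142 45 [ 0.02 -1.3  -0.38] [0.2 0.2] 8.8
knob 0.396 0.11969999999999999 45 [-0.16 -1.3  -0.2 ] [0.2 0.3] 8.5
```

>>> send_rows(
  plan=[
    [-0.01, -0.005, 0, -1.6, 6.3, 0],
    [-0.02, -0.01, 0, -3.2, 12.6, 0],
    [-0.03, -0.015, 0, -4.8, 18.9, 0],
    [-0.04, -0.02, 0, -6.4, 25.2, 0],
    [-0.05, -0.025, 0, -8.0, 31.5, 0],
    [-0.06, -0.03, 0, -9.6, 37.8, 0],
    [-0.07, -0.035, 0, -11.2, 44.1, 0],
    [-0.08, -0.04, 0, -12.8, 50.4, 0],
    [-0.09, -0.05, 0, -14.3, 56.7, 0],
    [-0.09, -0.06, 0, -15.9, 63.0, 0],
    [-0.09, -0.065, 0, -17.5, 69.3, 0],
    [-0.09, -0.065, 0, -17.5, 69.3, 0],
  ],
)

```text
clock: 9.38
position: [0.4801, 0.1582, 0.3301]
eef_rot: [[-0.929, -0.236, 0.284], [-0.228, 0.972, 0.062], [-0.291, -0.008, -0.957]]
wrist_force: [1.2, 0.0, -2.3]
width: 0.0285
finger_force: 60.2
```

Run:
```python
from h import *
from scipy.optimize import least_squares
a,s=load("a3");b,s=load("b3")
r=least_squares(lambda X:np.r_[proj(a,X)-(430,113.7),proj(b,X)-(318.5,91)],[.5,.2,.2]);E=s["eef_rot"]
print("tail in tool",E.T@(r.x-s["position"]),r.fun)
s=env.state();print(s["position"],s["joint_positions"],s["eef_rot"],s["clock"],s["width"])
```

```text
tail in tool [ 0.07522108 -0.00060951 -0.00574951] [ 0.08172649 -0.46043035  0.22724552  0.47819944]
[0.48009403 0.15816149 0.33014916] [ 0.16415355 -0.03103681 -0.32144813  0.98561705  0.01444387 -0.0735705 ] [[-0.92913791 -0.23647511  0.28422221]
 [-0.22840415  0.97160805  0.0617199 ]
 [-0.2907478  -0.00757123 -0.95676977]] 9.3833 0.0284774468762108
```

>>> send_rows(
  plan=[
    [0, 0, 0, 0, 0, 0],
    [0, 0, 0, -1.4, 5.8, 0],
    [0, 0, 0, -2.8, 11.6, 0],
    [0, 0, 0, -4.0, 16.5, 0],
    [0, 0, 0, -4.0, 16.5, 0],
    [0, 0, 0, -4.0, 16.5, 0],
  ],
)

```text
clock: 9.88
position: [0.4821, 0.1597, 0.3265]
eef_rot: [[-0.971, -0.24, 0.004], [-0.24, 0.971, -0.005], [-0.003, -0.006, -1.0]]
wrist_force: [-0.2, -1.2, -2.9]
width: 0.0286
finger_force: 60.1
```

Run:
```python
from h import *
s=env.state();print(s["position"],s["joint_positions"],s["eef_rot"],s["clock"],s["width"])
```

```text
[0.48210929 0.15967267 0.32653376] [ 0.17955929  0.222007    0.00326504  1.348928   -0.0058557  -0.06245006] [[-0.9708549  -0.23963257  0.00412185]
 [-0.23965218  0.97084487 -0.00520318]
 [-0.00275482 -0.00603934 -0.99997797]] 9.8833 0.02864279377746917
```

>>> send_rows(
  plan=[
    [0, -0.02, 0, 0, 0, -6.5],
    [0, -0.04, 0, 0, 0, -13],
    [0, -0.06, 0, 0, 0, -19.5],
    [0, -0.08, 0, 0, 0, -26],
    [0, -0.1, 0, 0, 0, -32.5],
    [0, -0.12, 0, 0, 0, -39],
    [0, -0.14, 0, 0, 0, -45.5],
    [0, -0.16, 0, 0, 0, -52],
    [0, -0.18, 0, 0, 0, -58.5],
    [0, -0.2, 0, 0, 0, -65],
    [0, -0.22, 0, 0, 0, -71.5],
    [0, -0.24, 0, 0, 0, -78],
  ],
)

```text
clock: 10.88
position: [0.4809, -0.0807, 0.3283]
eef_rot: [[-0.431, 0.902, 0.0], [0.902, 0.431, -0.005], [-0.005, -0.002, -1.0]]
wrist_force: [0.2, -0.3, -4.3]
width: 0.0287
finger_force: 60.2
```

>>> send_rows(
  plan=[
    [0, -0.02, 0, 0, 0, -6.5],
    [0, -0.04, 0, 0, 0, -13],
    [0, -0.06, 0, 0, 0, -19.5],
    [0, -0.08, 0, 0, 0, -26],
    [0, -0.1, 0, 0, 0, -32.5],
    [0, -0.12, 0, 0, 0, -39],
    [0, -0.14, 0, 0, 0, -45.5],
    [0, -0.16, 0, 0, 0, -52],
    [0, -0.18, 0, 0, 0, -58.5],
    [0, -0.2, 0, 0, 0, -65],
    [0, -0.22, 0, 0, 0, -71.5],
    [0, -0.24, 0, 0, 0, -78],
  ],
)

```text
clock: 11.88
position: [0.4813, -0.3203, 0.3288]
eef_rot: [[0.793, 0.609, -0.001], [0.609, -0.793, 0.001], [-0.0, -0.002, -1.0]]
wrist_force: [0.4, -0.1, -1.9]
width: 0.0289
finger_force: 60.2
```

>>> send_rows(
  plan=[
    [0.005, -0.005, -0.02, 0, 0, -6],
    [0.01, -0.01, -0.05, 0, 0, -12],
    [0.015, -0.013, -0.08, 0, 0, -18],
    [0.017, -0.013, -0.11, 0, 0, -18],
    [0.017, -0.013, -0.14, 0, 0, -18],
    [0.017, -0.013, -0.17, 0, 0, -18],
    [0.017, -0.013, -0.2, 0, 0, -18],
    [0.017, -0.013, -0.23, 0, 0, -18],
    [0.017, -0.013, -0.255, 0, 0, -18],
    [0.017, -0.013, -0.275, 0, 0, -18],
    [0.017, -0.013, -0.29, 0, 0, -18],
    [0.017, -0.013, -0.29, 0, 0, -18],
  ],
)

```text
clock: 12.88
position: [0.4973, -0.3314, 0.0361]
eef_rot: [[0.94, 0.34, -0.004], [0.34, -0.94, 0.006], [-0.002, -0.007, -1.0]]
wrist_force: [-0.6, 0.3, -2.8]
width: 0.0287
finger_force: 60.2
```

>>> send_rows(
  plan=[
    [0, 0, -0.01, 0, 0, 0],
    [0, 0, -0.02, 0, 0, 0],
    [0, 0, -0.026, 0, 0, 0],
    [0, 0, -0.03, 0, 0, 0],
    [0, 0, -0.03, 0, 0, 0],
    [0, 0, -0.03, 0, 0, 0],
  ],
)

```text
clock: 13.38
position: [0.4995, -0.3333, 0.0068]
eef_rot: [[0.94, 0.34, -0.004], [0.34, -0.94, 0.005], [-0.002, -0.006, -1.0]]
wrist_force: [0.1, 0.8, -2.4]
width: 0.0288
finger_force: 60.2
```

>>> send_rows(
  plan=[
    [0, 0, 0, 0, 0, 0],
    [0, 0, 0, 0, 0, 0],
    [0, 0, 0, 0, 0, 0],
    [0, 0, 0, 0, 0, 0],
    [0, 0, 0.02, 0, 0, 0],
    [0, 0, 0.05, 0, 0, 0],
    [0, 0, 0.07, 0, 0, 0],
    [0, 0, 0.07, 0, 0, 0],
  ],
  fingers=0.085,
)

```text
clock: 14.05
position: [0.5017, -0.3352, 0.0812]
eef_rot: [[0.94, 0.34, 0.001], [0.34, -0.94, 0.001], [0.002, -0.0, -1.0]]
wrist_force: [0.4, -0.4, -0.5]
width: 0.0847
finger_force: 0.0
```

Run:
```python
from h import *
c,s=snap("wrist","w4");a,_=snap("scene","a4");print(s["position"],s["eef_rot"])
def cr(im,x,y,w,h,k=4): return cv2.resize(im[y:y+h,x:x+w],None,fx=k,fy=k,interpolation=cv2.INTER_CUBIC)
cv2.imwrite("pics/c4.png",np.hstack([cr(c["frame"],270,0,100,290,2),cr(a["frame"],170,190,90,90,6)]) if 0 else cv2.hconcat([cr(c["frame"],220,0,200,290,2),cv2.resize(cr(a["frame"],175,195,70,102,1),(400,580),interpolation=cv2.INTER_CUBIC)]))
```

```text
[ 0.50173047 -0.33521203  0.08121846] [[ 9.40417996e-01  3.40017319e-01  1.48879517e-03]
 [ 3.40016113e-01 -9.40419070e-01  1.00753555e-03]
 [ 1.74267090e-03 -4.41290221e-04 -9.99998384e-01]]
```

View pics/c4.png

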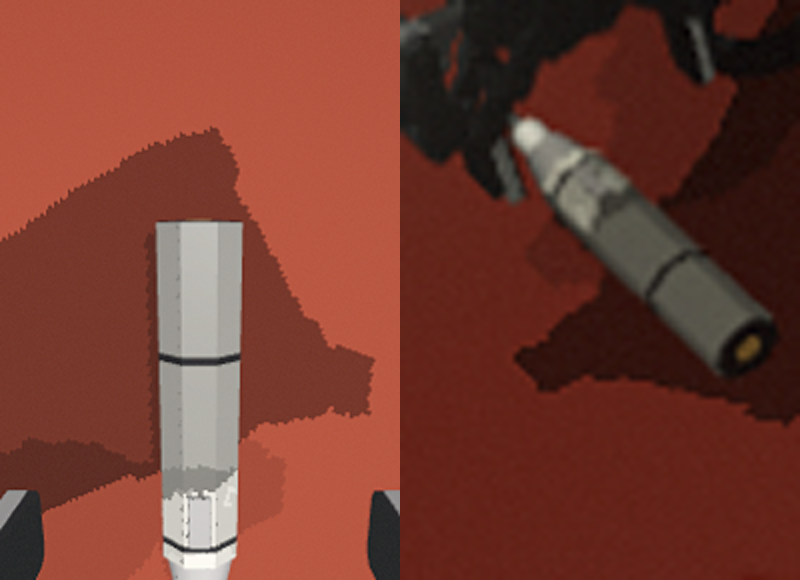

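The driver is down flat, tail edge centre at wrist pixel (320,111). I'll now regrasp with the tool tilted 40° towards the tail.

Run:
```python
from h import *
c,s=load("w4")
t=at(c,320,111,.030,s);ax=np.array([.94,.34]);print(t, "TCP target",t[:2]-.0758*ax,"shift",t[:2]-.0758*ax-s["position"][:2])
```

```text
[ 0.57238692 -0.30851825  0.03      ] TCP target [ 0.50113492 -0.33429025] shift [-0.00059555  0.00092177]
```

>>> send_rows(
  plan=[
    [0, 0, 0, 2.3, -6.3, 0],
    [0, 0, 0, 4.5, -12.5, 0],
    [0, 0, 0, 6.8, -18.8, 0],
    [0, 0, 0, 9.1, -25.1, 0],
    [0, 0, 0, 11.3, -31.3, 0],
    [0, 0, 0, 13.6, -37.6, 0],
    [0, 0, 0, 13.6, -37.6, 0],
    [0, 0, 0, 13.6, -37.6, 0],
  ],
)

```text
clock: 14.82
position: [0.4977, -0.3331, 0.0748]
eef_rot: [[0.725, 0.341, 0.598], [0.257, -0.94, 0.225], [0.639, -0.009, -0.769]]
wrist_force: [0.5, -0.4, 0.2]
width: 0.0849
finger_force: 0.0
```

>>> send_rows(
  plan=[
    [0.003, -0.001, -0.02, 0, 0, 0],
    [0.003, -0.001, -0.04, 0, 0, 0],
    [0.003, -0.001, -0.055, 0, 0, 0],
    [0.003, -0.001, -0.063, 0, 0, 0],
    [0.003, -0.001, -0.065, 0, 0, 0],
    [0.003, -0.001, -0.065, 0, 0, 0],
    [0.003, -0.001, -0.065, 0, 0, 0],
  ],
)

```text
clock: 15.4
position: [0.5031, -0.3345, 0.0124]
eef_rot: [[0.721, 0.345, 0.601], [0.262, -0.939, 0.224], [0.641, -0.004, -0.768]]
wrist_force: [0.1, 0.2, -0.5]
width: 0.085
finger_force: 0.0
```

>>> send_rows(
  plan=[
    [0, 0, 0, 0, 0, 0],
    [0, 0, 0, 0, 0, 0],
    [0, 0, 0, 0, 0, 0],
    [0, 0, 0, 0, 0, 0],
    [0, 0, 0, 0, 0, 0],
    [0, 0, 0, 0, 0, 0],
    [0, 0, 0, 0, 0, 0],
    [0, 0, 0, 0, 0, 0],
    [0, 0, 0, 0, 0, 0],
  ],
  fingers=0.0,
  newtons=70,
)

```text
clock: 16.15
position: [0.5024, -0.3344, 0.0122]
eef_rot: [[0.721, 0.344, 0.601], [0.261, -0.939, 0.224], [0.642, -0.005, -0.767]]
wrist_force: [-2.6, -0.4, 5.9]
width: 0.0281
finger_force: 68.9
```

>>> send_rows(
  plan=[
    [0, 0, 0.015, 0, 0, 0],
    [0, 0, 0.04, 0, 0, 0],
    [0, 0, 0.07, 0, 0, 0],
    [0, 0, 0.1, 0, 0, 0],
    [0, 0, 0.13, 0, 0, 0],
    [0, 0, 0.16, -2.3, 6.3, 0],
    [0, 0, 0.19, -4.5, 12.5, 0],
    [0, 0, 0.22, -6.8, 18.8, 0],
    [0, 0, 0.25, -9.1, 25.1, 0],
    [0, 0, 0.28, -11.3, 31.3, 0],
    [0, 0, 0.3, -13.6, 37.6, 0],
    [0, 0, 0.3, -13.6, 37.6, 0],
  ],
)

```text
clock: 17.15
position: [0.5061, -0.3342, 0.3166]
eef_rot: [[0.939, 0.343, -0.003], [0.343, -0.939, -0.001], [-0.004, 0.0, -1.0]]
wrist_force: [0.5, 0.2, -3.2]
width: 0.028
finger_force: 70.1
```

>>> send_rows(
  plan=[
    [0, 0.02, 0, 0, 0, 6.5],
    [0, 0.04, 0, 0, 0, 13],
    [0, 0.06, 0, 0, 0, 19.5],
    [0, 0.08, 0, 0, 0, 26],
    [-0.004, 0.1, 0, 0, 0, 32.5],
    [-0.008, 0.12, 0, 0, 0, 39],
    [-0.012, 0.14, 0, 0, 0, 45.5],
    [-0.016, 0.16, 0, 0, 0, 52],
    [-0.02, 0.18, 0, 0, 0, 58.5],
    [-0.024, 0.2, 0, 0, 0, 65],
    [-0.028, 0.22, 0, 0, 0, 71.5],
    [-0.032, 0.24, 0, 0, 0, 78],
  ],
)

```text
clock: 18.15
position: [0.4692, -0.0932, 0.3101]
eef_rot: [[-0.142, 0.99, -0.007], [0.99, 0.142, -0.0], [0.001, -0.007, -1.0]]
wrist_force: [0.8, 0.2, -3.1]
width: 0.0282
finger_force: 70.1
```

>>> send_rows(
  plan=[
    [0, 0.02, 0, 0, 0, 6.5],
    [0, 0.04, 0, 0, 0, 13],
    [0, 0.06, 0, 0, 0, 19.5],
    [0, 0.08, 0, 0, 0, 26],
    [0, 0.1, 0, 0, 0, 32.5],
    [0, 0.12, 0, 0, 0, 39],
    [0, 0.14, 0, 0, 0, 45.5],
    [0, 0.16, 0, 0, 0, 52],
    [0, 0.18, 0, 0, 0, 58.5],
    [0, 0.2, 0, 0, 0, 65],
    [0, 0.22, 0, 0, 0, 71.5],
    [0, 0.24, 0, 0, 0, 78],
  ],
)

```text
clock: 19.15
position: [0.4694, 0.1464, 0.31]
eef_rot: [[-0.998, 0.067, -0.001], [0.067, 0.998, -0.005], [0.0, -0.005, -1.0]]
wrist_force: [0.6, -0.4, -3.1]
width: 0.0279
finger_force: 70.1
```

Run:
```python
from h import *
s=env.state();print(s["position"],s["joint_positions"],s["eef_rot"],s["clock"],s["width"])
```

```text
[0.46941337 0.14639314 0.31002735] [ 0.1566865   0.19665863 -0.07147892  1.30407636 -0.0047851   0.22372467] [[-9.97753905e-01  6.69829618e-02 -6.53508849e-04]
 [ 6.69853824e-02  9.97741690e-01 -4.94766640e-03]
 [ 3.20623674e-04 -4.98032901e-03 -9.99987547e-01]] 19.15 0.027867531317205638
```

>>> send_rows(
  plan=[
    [0.01, 0.012, 0, 0, 0, 6],
    [0.02, 0.024, 0, 0, 0, 12],
    [0.03, 0.036, 0, 0, 0, 17.8],
    [0.04, 0.048, 0, 0, 0, 17.8],
    [0.04, 0.05, 0, 0, 0, 17.8],
  ],
)

```text
clock: 19.57
position: [0.511, 0.1967, 0.3096]
eef_rot: [[-0.972, -0.237, 0.002], [-0.237, 0.972, -0.004], [-0.001, -0.004, -1.0]]
wrist_force: [0.0, -0.3, -2.9]
width: 0.0282
finger_force: 70.1
```

>>> send_rows(
  plan=[
    [0, 0, 0, 1.5, -6, 0],
    [0, 0, 0, 3, -12, 0],
    [0.005, 0.002, 0, 4.5, -18, 0],
    [0.01, 0.004, 0, 6, -24, 0],
    [0.015, 0.007, 0, 7.5, -30, 0],
    [0.02, 0.01, -0.01, 9, -36, 0],
    [0.025, 0.012, -0.02, 10.5, -42, 0],
    [0.027, 0.013, -0.03, 12.1, -48.5, 0],
    [0.027, 0.013, -0.04, 12.1, -48.5, 0],
    [0.027, 0.013, -0.04, 12.1, -48.5, 0],
  ],
)

```text
clock: 20.4
position: [0.5298, 0.2065, 0.2623]
eef_rot: [[-0.632, -0.234, 0.739], [-0.151, 0.972, 0.178], [-0.76, 0.001, -0.65]]
wrist_force: [-2.7, -0.8, -7.0]
width: 0.028
finger_force: 70.3
```

Run:
```python
from h import *
a,s=snap("scene","a5");b,s=snap("side","b5");E=np.array(s["eef_rot"])
print(s["position"],s["joint_positions"],E,s["clock"],s["width"])
d=E@np.array([.7665,.003,.641]);print("taildir",d,"tail",s["position"]+E@np.array([.0591,-.0002,.0457]))
def cr(im,x,y,w,h,k=4): return cv2.resize(im[y:y+h,x:x+w],None,fx=k,fy=k,interpolation=cv2.INTER_CUBIC)
cv2.imwrite("pics/c5.png",np.hstack([cr(a["frame"],360,50,100,150),cr(b["frame"],270,20,100,150)]))
```

```text
[0.53223178 0.20701357 0.2652661 ] [ 0.2482703  -0.13842986 -0.98600038 -0.13995657 -0.00931423  0.00866341] [[-6.32137670e-01 -2.33388461e-01  7.38871973e-01]
 [-1.51310123e-01  9.72383436e-01  1.77695528e-01]
 [-7.59938953e-01  5.29228097e-04 -6.49994236e-01]] 20.45 0.02861170912914213
taildir [-1.16167552e-02  8.40774557e-04 -9.99137925e-01] tail [0.52868557 0.20599735 0.19064887]
```

View pics/c5.png

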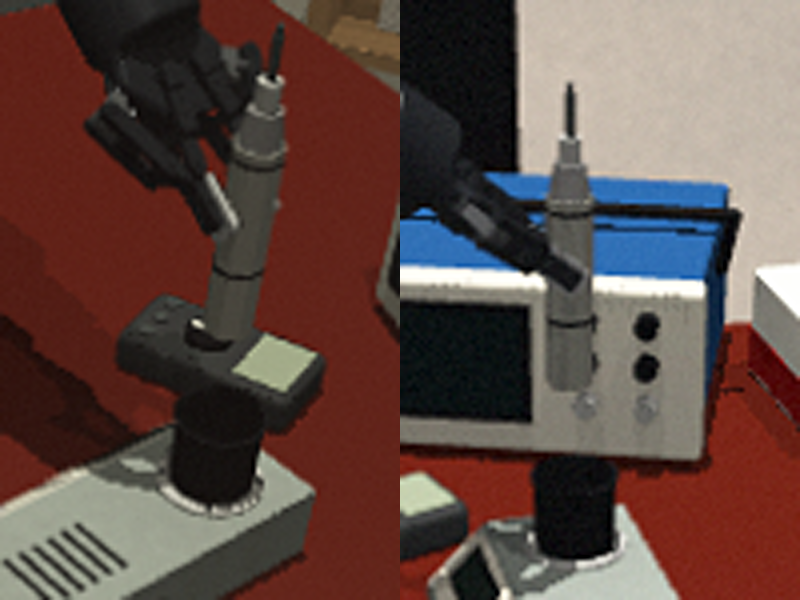

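The driver is held vertical above the cup, tail at scene (417.5,134) and side (312.5,116). The rim centre is at scene (414.5,151.5) and side (313.7,139).

Run:
```python
from h import *
from scipy.optimize import least_squares
a,_=load("a5");b,_=load("b5")
for n,u,v in (("tail",(417.5,134),(312.5,115.8)),("rim",(414.5,152),(313.7,139.5)),("tip",(360+277/4,50+28/4),(270+169/4,20+84/4))):
    r=least_squares(lambda X:np.r_[proj(a,X)-u,proj(b,X)-v],[.5,.2,.2]);print(n,r.x,r.fun.round(1))
```

```text
tail [0.5322419  0.2059662  0.18532196] [ 0.1 -0.7  0.4  0.7]
rim [0.53186659 0.20650364 0.11908607] [-0.3  1.5 -0.8 -1.5]
tip [0.53247338 0.2019739  0.39446334] [ 0.1 -0.5  0.2  0.5]
```

>>> send_rows(
  plan=[
    [0.002, 0.001, -0.015, 0, 0, 0],
    [0.002, 0.001, -0.03, 0, 0, 0],
    [0.002, 0.001, -0.045, 0, 0, 0],
    [0.002, 0.001, -0.06, 0, 0, 0],
    [0.002, 0.001, -0.07, 0, 0, 0],
    [0.002, 0.001, -0.08, 0, 0, 0],
    [0.002, 0.001, -0.09, 0, 0, 0],
    [0.002, 0.001, -0.097, 0, 0, 0],
    [0.002, 0.001, -0.104, 0, 0, 0],
    [0.002, 0.001, -0.109, 0, 0, 0],
    [0.002, 0.001, -0.112, 0, 0, 0],
    [0.002, 0.001, -0.112, 0, 0, 0],
  ],
)

```text
clock: 21.5
position: [0.5406, 0.2098, 0.1598]
eef_rot: [[-0.624, -0.233, 0.746], [-0.15, 0.972, 0.179], [-0.767, 0.0, -0.642]]
wrist_force: [-0.4, -0.3, -3.0]
width: 0.0286
finger_force: 70.3
```

>>> send_rows(
  plan=[
    [0, 0, -0.002, 0, 0, 0],
    [0, 0, -0.004, 0, 0, 0],
    [0, 0, -0.005, 0, 0, 0],
    [0, 0, -0.005, 0, 0, 0],
  ],
)

```text
clock: 21.83
position: [0.5394, 0.2097, 0.1546]
eef_rot: [[-0.624, -0.234, 0.746], [-0.15, 0.972, 0.179], [-0.767, 0.0, -0.642]]
wrist_force: [0.1, -0.1, -2.5]
width: 0.028
finger_force: 70.3
```

Run:
```python
from h import *
s=env.state();E=np.array(s["eef_rot"])
print(s["position"],s["joint_positions"],s["wrist_force"],s["torque"])
d=E@np.array([.7665,.003,.641]);print("taildir",d,"tail",s["position"]+E@np.array([.0591,-.0002,.0457]))
```

```text
[0.53942192 0.20972605 0.15461706] [ 0.25093494  0.1707576  -1.1657235  -0.63951513 -0.01137721  0.00992022] [ 0.09421867 -0.06142452 -2.51099911] [-0.30022197  1.23263449  0.01059841]
taildir [-0.00120305  0.00310889 -0.99920025] tail [0.53665388 0.20887851 0.07996481]
```

>>> send_rows(
  plan=[
    [-0.003, 0, -0.003, 0, 0, 0],
    [-0.003, 0, -0.006, 0, 0, 0],
    [-0.003, 0, -0.008, 0, 0, 0],
    [-0.003, 0, -0.01, 0, 0, 0],
    [-0.003, 0, -0.01, 0, 0, 0],
  ],
)

```text
clock: 22.25
position: [0.5362, 0.2096, 0.144]
eef_rot: [[-0.625, -0.234, 0.745], [-0.15, 0.972, 0.179], [-0.766, 0.0, -0.642]]
wrist_force: [-0.5, 0.6, -2.9]
width: 0.0282
finger_force: 70.3
```

>>> send_rows(
  plan=[
    [0, 0, -0.001, 0, 0, 0],
    [0, 0, -0.002, 0, 0, 0],
    [0, 0, -0.003, 0, 0, 0],
    [0, 0, -0.003, 0, 0, 0],
  ],
)

```text
clock: 22.58
position: [0.5365, 0.2097, 0.1417]
eef_rot: [[-0.624, -0.234, 0.746], [-0.15, 0.972, 0.179], [-0.767, 0.0, -0.642]]
wrist_force: [0.2, 0.4, -3.5]
width: 0.0281
finger_force: 70.4
```

>>> send_rows(
  plan=[
    [0, 0, -0.001, 0, 0, 0],
    [0, 0, -0.002, 0, 0, 0],
    [0, 0, -0.003, 0, 0, 0],
    [0, 0, -0.003, 0, 0, 0],
  ],
)

```text
clock: 22.92
position: [0.5386, 0.2102, 0.1418]
eef_rot: [[-0.619, -0.234, 0.75], [-0.148, 0.972, 0.18], [-0.771, 0.0, -0.636]]
wrist_force: [-10.9, -2.8, 19.7]
width: 0.0281
finger_force: 72.6
```

>>> send_rows(
  plan=[
    [-0.001, 0, 0.002, 0, 0, 0],
    [-0.001, 0, 0.002, 0, 0, 0],
  ],
)

```text
clock: 23.08
position: [0.5359, 0.2098, 0.1416]
eef_rot: [[-0.623, -0.234, 0.747], [-0.149, 0.972, 0.18], [-0.768, 0.0, -0.64]]
wrist_force: [-1.0, 0.0, 1.5]
width: 0.0284
finger_force: 70.6
```

>>> send_rows(
  plan=[
    [0, 0, 0, 0, 0, 0],
    [0, 0, 0, 0, 0, 0],
    [0, 0, 0, 0, 0, 0],
    [0, 0, 0, 0, 0, 0],
    [0, 0, 0, 0, 0, 0],
    [0, 0, 0, 0, 0, 0],
  ],
  fingers=0.085,
)

```text
clock: 23.58
position: [0.5355, 0.2097, 0.1406]
eef_rot: [[-0.624, -0.234, 0.746], [-0.15, 0.972, 0.179], [-0.767, 0.0, -0.642]]
wrist_force: [0.9, -0.7, -0.8]
width: 0.0851
finger_force: 0.0
```

>>> send_rows(
  plan=[
    [-0.007, -0.002, 0.006, 0, 0, 0],
    [-0.015, -0.004, 0.013, 0, 0, 0],
    [-0.03, -0.007, 0.026, 0, 0, 0],
    [-0.045, -0.011, 0.039, 0, 0, 0],
    [-0.06, -0.014, 0.052, 0, 0, 0],
    [-0.075, -0.018, 0.065, 0, 0, 0],
    [-0.09, -0.021, 0.078, 0, 0, 0],
    [-0.105, -0.025, 0.09, 0, 0, 0],
    [-0.105, -0.025, 0.09, 0, 0, 0],
  ],
)

```text
clock: 24.33
position: [0.4291, 0.1846, 0.2328]
eef_rot: [[-0.621, -0.234, 0.748], [-0.149, 0.972, 0.18], [-0.769, 0.0, -0.639]]
wrist_force: [1.2, 0.2, -0.5]
width: 0.085
finger_force: 0.0
```

Run:
```python
from h import *
a,s=snap("scene","a6");b,s=snap("side","b6")
print(s["position"],s["joint_positions"],s["eef_rot"],s["clock"],s["width"])
def cr(im,x,y,w,h,k=4): return cv2.resize(im[y:y+h,x:x+w],None,fx=k,fy=k,interpolation=cv2.INTER_CUBIC)
cv2.imwrite("pics/c6.png",np.hstack([cr(a["frame"],340,60,100,150),cr(b["frame"],265,60,100,150)]))
```

```text
[0.43035961 0.1848413  0.23262952] [ 0.26441702 -0.3276553  -1.22787192 -0.20738094 -0.0214704   0.01842154] [[-6.20937581e-01 -2.33943323e-01  7.48135711e-01]
 [-1.49043685e-01  9.72250126e-01  1.80321028e-01]
 [-7.69559940e-01  4.63199678e-04 -6.38574416e-01]] 24.3833 0.08488523062479172
```

View pics/c6.png

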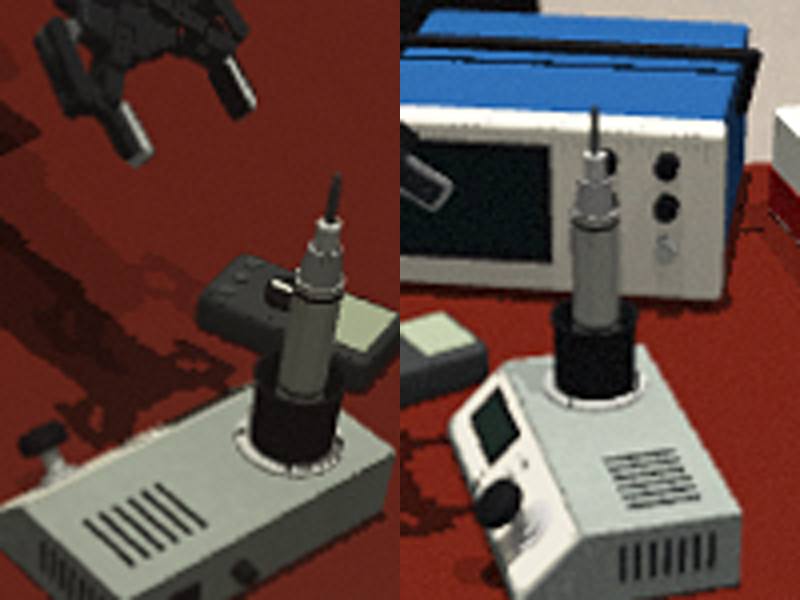

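The driver stands upright in the cup, and the knob is still at scene (351,170) and side (289.5,185.5). Next I'll check the reach for the knob.

Run:
```python
from h import *
from kin import *
head=np.array([.459,.0573,.0593])
for p in (55,60):
  for b in (-.012,.07,.12):
    P=head-b*np.array([np.cos(np.radians(p)),.0,-np.sin(np.radians(p))]);x,f=ik(np.sqrt(P[0]**2+P[1]**2-.073**2),P[2],np.radians(p))
    print(p,b,P.round(3),x.round(2),(f[:2]*10).round(1),np.degrees(f[2]/3).round(1))
```

```text
55 -0.012 [0.466 0.057 0.049] [ 0.24 -1.26 -0.54] [0. 0.] 0.0
55 0.07 [0.419 0.057 0.117] [-0.1  -1.24 -0.18] [0. 0.] 0.0
55 0.12 [0.39  0.057 0.158] [-0.31 -1.2   0.07] [0. 0.] 0.0
60 -0.012 [0.465 0.057 0.049] [ 0.2  -1.16 -0.31] [ 0. -0.] 0.0
60 0.07 [0.424 0.057 0.12 ] [-0.09 -1.13  0.01] [0. 0.] -0.0
60 0.12 [0.399 0.057 0.163] [-0.26 -1.09  0.22] [0. 0.] 0.0
```

>>> send_rows(
  plan=[
    [0, -0.02, 0, -1.2, 5, -1],
    [-0.005, -0.04, 0, -2.4, 10, -2],
    [-0.01, -0.06, 0, -3.6, 15, -3],
    [-0.01, -0.08, -0.01, -4.7, 19.7, -4],
    [-0.01, -0.1, -0.02, -4.7, 19.7, -5],
    [-0.01, -0.12, -0.035, -4.7, 19.7, -5.5],
    [-0.01, -0.133, -0.05, -4.7, 19.7, -5.5],
    [-0.01, -0.133, -0.065, -4.7, 19.7, -5.5],
    [-0.01, -0.133, -0.065, -4.7, 19.7, -5.5],
  ],
)

```text
clock: 25.18
position: [0.4189, 0.0509, 0.1619]
eef_rot: [[-0.861, -0.139, 0.49], [-0.128, 0.99, 0.056], [-0.493, -0.014, -0.87]]
wrist_force: [-1.6, 1.1, -0.6]
width: 0.0845
finger_force: 0.0
```

Run:
```python
from h import *
c,s=snap("wrist","w7");print(s["position"],proj(c,[.459,.0573,.0593],s),proj(c,[.459-.0064*.985,.0573-.0011,.0593+.0064],s))
print(proj(c,s["position"]+np.array(s["eef_rot"])[:,2]*.0,s))
```

```text
[0.41886595 0.05091826 0.16190001] [325.09039421 181.10640851] [324.85644244 180.6074975 ]
[323.05999752 249.98336171]
```

View pics/w7.png

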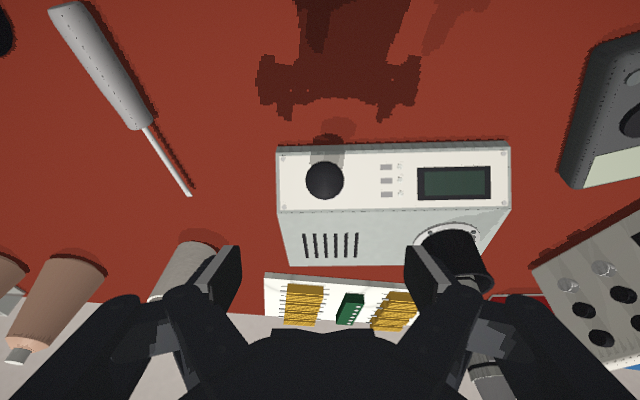

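The knob head is at (324.5,180.5) in the wrist picture, where it was predicted. I'll go in.

>>> send_rows(
  plan=[
    [0.007, 0.001, -0.018, 0, 0, 0],
    [0.015, 0.002, -0.036, 0, 0, 0],
    [0.022, 0.003, -0.054, 0, 0, 0],
    [0.029, 0.004, -0.072, 0, 0, 0],
    [0.036, 0.006, -0.09, 0, 0, 0],
    [0.042, 0.007, -0.104, 0, 0, 0],
    [0.046, 0.007, -0.113, 0, 0, 0],
    [0.046, 0.007, -0.113, 0, 0, 0],
    [0.046, 0.007, -0.113, 0, 0, 0],
  ],
)

```text
clock: 25.98
position: [0.4666, 0.0592, 0.0523]
eef_rot: [[-0.858, -0.142, 0.494], [-0.131, 0.99, 0.057], [-0.497, -0.016, -0.868]]
wrist_force: [-1.0, -0.3, -0.6]
width: 0.0851
finger_force: 0.0
```

>>> send_rows(
  plan=[
    [0, 0, 0, 0, 0, 0],
    [0, 0, 0, 0, 0, 0],
    [0, 0, 0, 0, 0, 0],
    [0, 0, 0, 0, 0, 0],
    [0, 0, 0, 0, 0, 0],
    [0, 0, 0, 0, 0, 0],
    [0, 0, 0, 0, 0, 0],
    [0, 0, 0, 0, 0, 0],
  ],
  fingers=0.0,
  newtons=50,
)

```text
clock: 26.65
position: [0.4667, 0.0581, 0.0536]
eef_rot: [[-0.857, -0.14, 0.496], [-0.13, 0.99, 0.055], [-0.499, -0.017, -0.866]]
wrist_force: [-10.0, -3.4, 17.2]
width: 0.0333
finger_force: 47.7
```

>>> send_rows(
  plan=[
    [-0.002, -0.0003, 0.002, 0, 0, 0],
    [-0.004, -0.0006, 0.004, 0, 0, 0],
    [-0.006, -0.001, 0.006, 0, 0, 0],
    [-0.007, -0.0012, 0.007, 0, 0, 0],
    [-0.007, -0.0012, 0.007, 0, 0, 0],
    [-0.007, -0.0012, 0.007, 0, 0, 0],
  ],
)

```text
clock: 27.15
position: [0.4602, 0.057, 0.0604]
eef_rot: [[-0.857, -0.14, 0.496], [-0.13, 0.99, 0.055], [-0.499, -0.017, -0.866]]
wrist_force: [6.5, -1.6, -4.5]
width: 0.0334
finger_force: 50.3
```

>>> send_rows(
  plan=[
    [-0.0005, 0, 0.0005, 0, 0, 0],
    [-0.001, -0.0002, 0.001, 0, 0, 0],
    [-0.001, -0.0002, 0.001, 0, 0, 0],
    [-0.001, -0.0002, 0.001, 0, 0, 0],
  ],
)

```text
clock: 27.48
position: [0.4593, 0.0568, 0.0613]
eef_rot: [[-0.857, -0.14, 0.496], [-0.13, 0.99, 0.056], [-0.499, -0.017, -0.866]]
wrist_force: [5.9, -2.7, -5.7]
width: 0.0332
finger_force: 50.3
```

Run:
```python
from h import *
c,s=snap("side","b8");snap("scene","a8");print(s["wrist_force"],s["position"])
b=load("b6")[0]
def cr(im,x,y,w,h,k=8): return cv2.resize(im[y:y+h,x:x+w],None,fx=k,fy=k,interpolation=cv2.INTER_CUBIC)
cv2.imwrite("pics/c8.png",np.hstack([cr(b["frame"],270,165,50,50),cr(c["frame"],270,165,50,50)]))
```

```text
[ 5.85108753 -2.66487709 -5.65362813] [0.45929029 0.0567938  0.06133829]
```

View pics/c8.png

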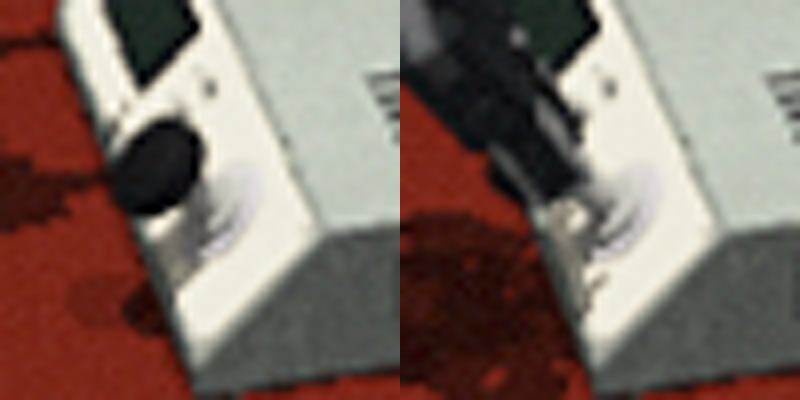

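The head is out, its left edge now at (500,180) in the crop. The 8 N pull matches about 11 mm. I'll go slightly further to be sure, then release.

>>> send_rows(
  plan=[
    [-0.0007, -0.0001, 0.0007, 0, 0, 0],
    [-0.001, -0.0001, 0.001, 0, 0, 0],
    [-0.001, -0.0001, 0.001, 0, 0, 0],
  ],
)

```text
clock: 27.83
position: [0.4583, 0.0566, 0.0624]
eef_rot: [[-0.857, -0.14, 0.496], [-0.13, 0.99, 0.055], [-0.499, -0.017, -0.866]]
wrist_force: [6.1, -3.1, -6.0]
width: 0.0337
finger_force: 50.4
```

>>> send_rows(
  plan=[
    [0, 0, 0, 0, 0, 0],
    [0, 0, 0, 0, 0, 0],
    [0, 0, 0, 0, 0, 0],
    [0, 0, 0, 0, 0, 0],
    [0, 0, 0, 0, 0, 0],
    [0, 0, 0, 0, 0, 0],
    [0, 0, 0, 0, 0, 0],
  ],
  fingers=0.085,
)

```text
clock: 28.42
position: [0.4573, 0.0573, 0.0617]
eef_rot: [[-0.858, -0.141, 0.495], [-0.13, 0.99, 0.057], [-0.498, -0.016, -0.867]]
wrist_force: [0.5, 0.5, -0.7]
width: 0.085
finger_force: 0.0
```

>>> send_rows(
  plan=[
    [-0.008, -0.001, 0.015, 0, 0, 0],
    [-0.016, -0.002, 0.03, 0, 0, 0],
    [-0.024, -0.003, 0.05, 0, 0, 0],
    [-0.032, -0.004, 0.07, 0, 0, 0],
    [-0.04, -0.005, 0.09, 0, 0, 0],
    [-0.045, -0.006, 0.11, 0, 0, 0],
    [-0.045, -0.006, 0.13, 0, 0, 0],
    [-0.045, -0.006, 0.13, 0, 0, 0],
    [-0.045, -0.006, 0.13, 0, 0, 0],
  ],
)

```text
clock: 29.17
position: [0.4133, 0.0511, 0.1929]
eef_rot: [[-0.856, -0.141, 0.497], [-0.13, 0.99, 0.056], [-0.5, -0.017, -0.866]]
wrist_force: [-0.6, -0.4, 0.1]
width: 0.0853
finger_force: 0.0
```

Run:
```python
from h import *
c,s=snap("side","b9");a,_=snap("scene","a9");print(s["wrist_force"],s["position"],s["clock"])
def cr(im,x,y,w,h,k=4): return cv2.resize(im[y:y+h,x:x+w],None,fx=k,fy=k,interpolation=cv2.INTER_CUBIC)
cv2.imwrite("pics/c9.png",np.hstack([cr(a["frame"],340,60,100,150),cr(c["frame"],265,60,100,150)]))
b=load("b6")[0]["frame"];print("knob diff",np.abs(b[170:200,280:305].astype(int)-c["frame"][170:200,280:305]).mean())
```

```text
[-0.62058597 -0.35686123  0.05356472] [0.41330056 0.05105413 0.19294499] 29.1667
knob diff 3.3573333333333335
```

View pics/c9.png

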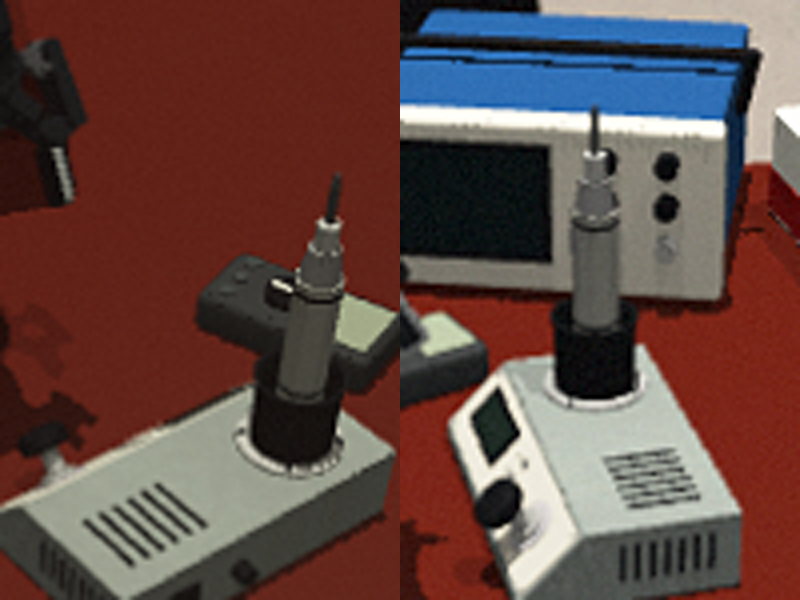

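The driver stands upright in the cup, the knob is back at its rest position (scene (351,170), side (289.5,185.5)), and the gripper is clear.

```bash
python3 -c "
from rig import env
print(env.close_job())"
```

```text
the job is handed in; nothing more can be done
None
```

The job is handed in, and the hand-in call returned no verdict: the driver stands upright in the cup, lowered in while held, and the knob was pulled about 12 mm and sprang back to rest, at about 29 s on the robot's clock; I saw no bystander disturbed, though I did not measure their final positions.

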